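Take the power module off its T-track and dock it on the test stand

ROBOT

A 6-joint arm with a two-finger parallel gripper is mounted at the origin on the work surface. World frame = base frame: x ahead of the robot, y to its left, z up, the work surface at z = 0. Lengths are in m, angles in degrees, forces in N, time in s.
With the tool pointing down it reaches from about 0.3 to 0.875 m from the base axis. Payload 6.4 kg.
Tool frame: the origin (TCP) lies midway between the tips of the shut fingers; the grasp point (between the pads) lies 19 mm behind it; z points along the fingers, y is the line along which they close (so a half turn about z gives the same grasp; the last joint's range is limited). The gripper opens to 88 mm and grips with 3 to 60 N. Pads are 18 mm wide; open, the fingers measure 123 mm over their backs; the gripper's body (75 mm by 187 mm) begins 45 mm behind the grasp point.
Start: joints at [52.294, 10.359, 92.074, -0, 77.567, -11.82], TCP at [0.251, 0.517, 0.239] pointing down, gripper open.
Joint ranges: [-171.53, 171.53], [-51.25, 118.39], [17.06, 147.69], [-65.23, 245.23], [0, 150.52], [-178.68, 178.68]. Speed limits (degrees/s): [147.25, 147.25, 172.46, 180, 180, 180].

INTERFACE

Orientations are given as [roll, pitch, yaw] about the fixed x, y, z axes, in that order (R = Rz(yaw) Ry(pitch) Rx(roll)).
In Python, from plant import r gives the robot as it stands.
- The arm moves only by the shell command python3 -m inch 'ROWS'. ROWS is JSON, a list of rows, each an object of numbers: "dx", "dy", "dz": the shift along the tool's x, y, z normalised to -1 to 1, where 1 is 150 mm; "rx", "ry", "rz": the turn, a rotation vector about the tool's x, y, z normalised to -1 to 1, where 1 is 360 degrees; "claw": the opening, from 0 (shut) to 1 (fully open). In form: [{"dx": .., "dy": .., "dz": .., "rx": .., "ry": .., "rz": .., "claw": ..}, ...]. A call has 1 to 8 rows; each row is the pose to reach, as a shift and turn from the pose commanded when the call began, along the tool's axes at that moment, turning the shorter way round; what a row does not reach only later rows make up. A row lasts 1/10 s, in which the tool goes at most 50 mm and 8.59 degrees, less where a joint would pass 70% of its speed; a pose out of reach is approached as far as the arm can. A call with a number of a shift or a turn outside -1 to 1 is refused whole. A call with a gripper value outside its range is refused whole. The fingers move at their own pace and stop on an object; the grip force is fixed at half the most. Time passes only in rows, so rows that repeat a pose let the fingers close. It gives the time, the measured TCP pose, the force, the opening and the grip force at its end, in the units of the state.
- r.state(): the state, without advancing time (a new reading comes with each control period).
- r.get_image(name): name is "scene" or "top"; returns a dict with "pixels" (420x560x3 uint8, red, green, blue), "intrinsics" (3x3 intrinsics, pixels), "R" (3x3) and "t" (3): a world point X has camera coordinates R X + t. Camera axes: x right, y down, z forward; pixel columns grow to the right and rows downward; lengths in m; the calibration is good to about 2 mm. A picture is of the moment at which its call begins. There is no depth.
- r.close_job(): hands the job in; it is judged then, once.
Trained networks look in a picture, given as the dict that the camera call returned (one of the last four; its "shot" number tells which), for a name from the list of things; names that differ only in an ending like _2 or _b are one class to them, and where a whole thing is asked for, a point or a joint stands for the part that bears it (a point fixed in the world has none). Each returns a list of dicts, best first, with "conf" (0 to 1); they miss things now and then, are a little off and sometimes report something else, mostly with a low value. They report only what shows in the picture. A call takes as long as a camera call. They do not tell look-alikes from the thing itself.
- r.search_frame(target, picture): "xy" ([column, row] in pixels, amid what is visible of it).
- r.spot_point(target, picture): "xy" ([column, row] in pixels: a listed point, or the origin of a listed thing).
The state is a dict: "clock": time; "q": joint angles; "joint_velocities": joint speeds; "tau": joint torques, N m; "tcp_pos": TCP position; "eef_rot": TCP orientation; "ft_force": force on the tool from outside, world axes, zero at the start; "moment": the same for the moment, N m; "opening": finger opening in m; "finger_force": force on a finger pad.
Only numpy, scipy, OpenCV 4.12 (cv2) and the standard library are available. Lean on these libraries where they do the work, as an engineer would, in place of code of your own. Each camera call takes 0.05 s, during which the arm holds its last target. There are 200 camera calls.

TASK

Take the power supply module out of the open chassis for testing: slide it along its T-track to the open end, lift it straight off there, and lower it level onto the test stand so that both pins come up through the two holes of its base plate and the plate lies flat on the pads, either way round. Keep the module upright all the way, set it down rather than dropping it, let go of it, and leave the capacitor standing and the screwdriver lying on the bench where they are.

Things in the scene. Friction and masses are not known exactly. Their poses are not given: they have to be found in the camera images.
- module_center (a point): Loose power module, 0.4 to 0.75 kg: centre of its black finned heat sink, an upright block 60 long (x) x 24 wide (y) x 56 mm tall in the module's middle, its grip: taken across the 24 mm from above. x along the module, z up. From this point: sink top +28, plate top -28, plate underside -34, sole of foot -48 mm. Starts in the track, x along the track, 0 to 60 mm to +x of the chassis origin.
- module: Same module and axes; origin at the sole of its foot, 48 mm under the sink's centre. Tan base plate 150 (x) x 80 (y) x 6 mm. Capacitors and a white connector at its corners (|x| over 30, |y| over 15 mm) rise to 50 mm over this origin; beside the sink parts rise only 4 mm over the plate. Steel T-foot under the middle, 60 mm long (x): stem 10 wide, flange 26 wide, 6 tall.
- module_hole (a point): Centre, at the plate's underside, of one of the two 13 mm through holes in the module's base plate, at module x = +58, y = 0; the other is at x = -58, y = 0.
- chassis: Fixed open sheet-metal chassis 300 (x) x 170 (y) mm, an aluminium T-track along its middle (y = 0) between green boards. Origin: centre of its underside, on the bench. x along the track: open end at -x (towards the robot), closed end with a wall 60 mm tall at x = +152. Side walls at y = -84 and +84, 33 mm tall. Track floor 6 mm above the bench; the foot slides on it with a few newtons' friction.
- lips_end (a point): Where the track's lips end, on its middle line level with their tops: chassis x = -30, 18.5 mm above the bench. Lips (mouth 16 mm over a cavity 31 mm wide) hold the foot down from here to +x, with 2.5 mm play up and sideways; from here to -x (120 mm) only floor and low sides: the foot lifts out once the module's centre is past chassis x = -60; -75 is safe.
- track_end (a point): Middle of the open end of the track, on its floor: chassis x = -150, y = 0, 6 mm above the bench; axes as the chassis. There is no stop here.
- stand_seat (a point): Fixed test stand: dark steel base 200 (x) x 100 (y) x 8 mm, two grey pads 40 x 84 mm, tops 30 mm above the bench, 88 mm between them, each with a steel pin 10 mm across, 24 mm tall, top 8 mm tapered to 3 mm. This point: midway between the pins, at pad-top height; pins at x = -58 and +58, y = 0. Docked, the sink's centre is 34 mm above it, module x along stand x, either way round.
- capacitor: Bystander: standing dark can capacitor, 35 mm across, 55 mm tall; origin at the centre of its underside.
- screwdriver: Bystander: screwdriver lying on the bench, 190 mm long, yellow handle 26 mm thick; origin at the centre of its underside.
Things that resemble listed ones, but are neither listed nor needed, are in the scene too. Leave any green or red look-alike of the module alone.

How it is judged (in metres and radians):
On the way, in this order (a step that is already met when the one before it is completed fails the run):
1. the module's foot is slid to the lipless open end of the track (module centre past x = -55 mm of the chassis), still low in the track (x of module_center in the frame of chassis below -0.055 m and z of module_center in the frame of chassis below 0.062 m), for 0.04 s.
2. the module is lifted clear of the track and chassis (z of module_center in the frame of chassis above 0.085 m), for 0.04 s.
At the end, for the whole second after the job is handed in: The module is docked on the test stand: its centre within 4 mm of the stand's centre in plan, both pins through the holes, plate flat on the pads (height within 3.5 mm, tilt under 0.04 rad, along the pins within 0.05 rad either way round), at rest and released (horizontal distance between module_center and stand_seat below 0.004 m and z of module_center in the frame of stand_seat between 0.03 and 0.0375 m and angle between module_center's own z axis and vertical below 0.04 rad and angle between the x axis of module_center and the x axis of stand_seat, either way round below 0.05 rad and linear speed of module below 0.01 m/s and contact force between the fingers and module below 0.05 N); the robot touches nothing.
It fails at once if the module is tipped by more than 0.35 rad (angle between module_center's own z axis and vertical above 0.35 rad).
It fails at once if the module is dropped: moving faster than 0.45 m/s with no finger touching it (linear speed of module above 0.45 m/s and contact force between the fingers and module below 0.05 N).
It fails at once if the standing capacitor or the screwdriver is pushed away by more than 20 mm (distance of any of capacitor, screwdriver from where it was at the start of the episode above 0.02 m).
It also fails if it takes over 53 s, if anything falls off the work surface, if the arm or the gripper's body presses on something with over 40 N, if the wrist force passes 120 N, or if a joint passes its speed limit or range.

## Working session

There is one attempt and no reset: what is moved stays moved. The work goes in short steps, Python scripts to look and compute and a shell command to move; the robot and the scene stay as the last step left them, time stands still between calls to the robot, and variables do not carry over. Pictures are saved under pics/ and viewed, at most 10 in all, crops included, and the job is handed in when it is done.

```bash
ls; mkdir -p pics; cat > h.py <<'E'
import numpy as np,cv2
from plant import r
def save(p,n): cv2.imwrite('pics/'+n+'.png',p['pixels'][:,:,::-1])
def ray(p,xy):
    K,R,t=[np.array(p[k]) for k in('intrinsics','R','t')]
    d=R.T@np.linalg.inv(K)@np.array([xy[0],xy[1],1.]); return -R.T@t,d
def atz(p,xy,z):
    c,d=ray(p,xy); return (c+d*(z-c[2])/d[2])
def proj(p,X):
    K,R,t=[np.array(p[k]) for k in('intrinsics','R','t')]
    u=K@(R@np.array(X)+t); return u[:2]/u[2]
E
python3 - <<'E'
from h import *
Z=dict(module_center=.054,module=.006,module_hole=.02,chassis=0,lips_end=.0185,track_end=.006,stand_seat=.03,capacitor=0,screwdriver=0)
print(r.state())
for n in('top','scene'):
    p=r.get_image(n);save(p,n)
    print(n,-np.array(p['R']).T@p['t'])
    for k in Z:
        print(k,[(round(d['conf'],2),np.round(d['xy'],1).tolist(),np.round(atz(p,d['xy'],Z[k]),4).tolist()) for d in r.spot_point(k,p)])
E
```

```text
pics
{'clock': 0.0, 'q': array([ 5.22945708e+01,  1.04024566e+01,  9.21319265e+01,  1.17000508e-03,
        7.75666780e+01, -1.18196537e+01]), 'joint_velocities': array([-0.13211593, -0.01709127, -0.0216299 ,  0.0012117 ,  0.10045388,
       -0.0024298 ]), 'tau': array([-8.60135788e-04, -4.33858538e+01, -3.41855693e+01,  7.03492924e-02,
        3.84529517e-02, -1.70092335e-04]), 'tcp_pos': array([0.25067163, 0.51688675, 0.23780233]), 'eef_rot': array([-1.79901316e+02, -2.18184323e-02,  1.54113953e+02]), 'ft_force': array([ 0.18953895, -0.21470981, -0.53786921]), 'moment': array([-0.00718345, -0.01991613,  0.0455265 ]), 'finger_force': 0.0, 'opening': 0.08826802280936571}
top [0.33170475 0.15499869 1.23103764]
module_center [(0.8, [97.4, 229.4], [0.3903, 0.6616, 0.054]), (0.77, [256.4, 178.7], [0.5276, 0.245, 0.054]), (0.69, [166.5, 264.9], [0.2989, 0.4766, 0.054]), (0.63, [230.3, 316.7], [0.1674, 0.3075, 0.054]), (0.44, [253.7, 190.0], [0.4973, 0.2517, 0.054])]
module [(0.84, [230.3, 316.6], [0.161, 0.3138, 0.006]), (0.73, [259.7, 181.0], [0.5292, 0.2395, 0.006]), (0.65, [356.0, 142.
[... 1048 characters left out ...]
64, [410.9, 179.0], [0.3876, 0.6609, 0.006])]
module_hole [(0.89, [361.3, 182.3], [0.3513, 0.4956, 0.02]), (0.65, [263.8, 172.1], [0.1544, 0.2536, 0.02]), (0.59, [423.8, 170.4], [0.3815, 0.7156, 0.02]), (0.56, [327.1, 253.8], [0.5942, 0.2276, 0.02])]
chassis [(0.85, [320.7, 241.4], [0.5243, 0.2511, 0.0])]
lips_end [(0.66, [221.2, 245.9], [0.4458, 0.0061, 0.0185]), (0.61, [319.6, 228.1], [0.494, 0.2646, 0.0185])]
track_end [(0.71, [309.1, 207.3], [0.3798, 0.2963, 0.006])]
stand_seat [(0.7, [114.3, 295.0], [0.5133, -0.2617, 0.03])]
capacitor [(0.77, [223.8, 247.0], [0.431, 0.0166, 0.0])]
screwdriver [(0.95, [244.9, 303.9], [0.6382, -0.0079, 0.0]), (0.55, [317.3, 231.5], [0.4835, 0.2643, 0.0])]
```

View pics/top.png

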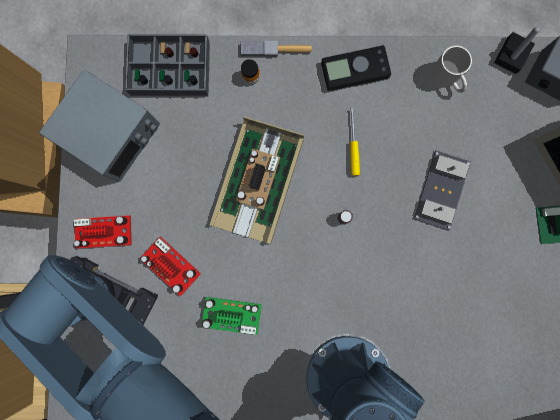

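View pics/scene.png

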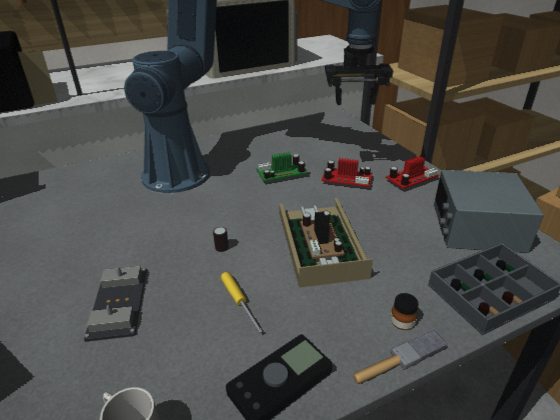

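```bash
python3 - <<'E'
import cv2,numpy as np
t=cv2.imread('pics/top.png');s=cv2.imread('pics/scene.png')
f=lambda im,x,y,w,h:cv2.resize(im[y:y+h,x:x+w],(400,300) if w*3==h*4 else (w*5,h*5),interpolation=cv2.INTER_CUBIC)
a=f(t,200,112,110,135);b=f(t,405,145,80,85)
# 550x675 too tall -> scale
a=cv2.resize(t[112:247,200:310],None,fx=4.4,fy=4.4,interpolation=cv2.INTER_CUBIC)
b=cv2.resize(t[145:230,408:478],None,fx=4.4,fy=4.4,interpolation=cv2.INTER_CUBIC)
o=np.zeros((600,800,3),np.uint8);o[:a.shape[0],:a.shape[1]]=a;o[:b.shape[0],488:488+b.shape[1]]=b
cv2.imwrite('pics/crop1.png',o)
E
```

```text
(no output)
```

View pics/crop1.png

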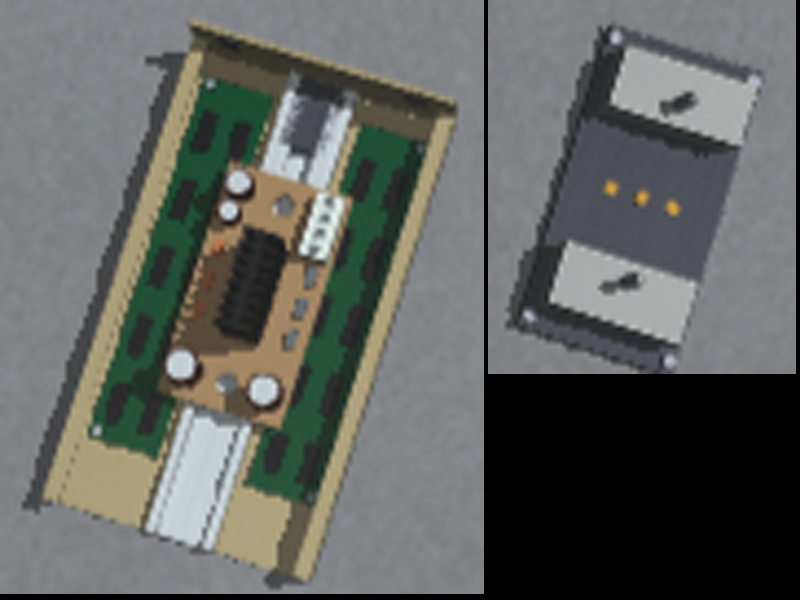

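```bash
cat >> h.py <<'E'
def rigid(A,B): # A local 2D -> B world 2D
    A=np.array(A,float);B=np.array(B,float);a=A.mean(0);b=B.mean(0)
    H=((A-a)[:,0]+1j*(A-a)[:,1]).conj()@((B-b)[:,0]+1j*(B-b)[:,1]);th=np.angle(H)
    c,s=np.cos(th),np.sin(th);Rm=np.array([[c,-s],[s,c]]);t=b-Rm@a
    return t,np.degrees(th),np.round(((A@Rm.T+t)-B)*1000,1)
E
python3 - <<'E'
from h import *
p=r.get_image('top'); q=r.get_image('scene')
P=lambda u,v,z,x0=0:atz(p,[(u-x0)/4.4-.4+(200 if x0==0 else 408),v/4.4-.4+(112 if x0==0 else 145)],z)[:2]
m=[P(232,163,.026),P(350,195,.026),P(277,427,.026),P(160,393,.026),P(283,206,.024),P(227,384,.024)]
print('mod',rigid([(.075,.04),(.075,-.04),(-.075,-.04),(-.075,.04),(.058,0),(-.058,0)],m))
s=[P(u,v,.03,488) for u,v in[(625,45),(762,82),(740,147),(607,112),(568,240),(697,282),(680,345),(548,302)]]
print('stand',rigid([(.084,.042),(.084,-.042),(.044,-.042),(.044,.042),(-.044,.042),(-.044,-.042),(-.084,-.042),(-.084,.042)],s))
print('dot',P(642,198,.008,488))
print('track',P(178,540,.006))
for im in(p,q):
  for k,z in(('module_hole',.02),('lips_end',.0185),('track_end',.006),('chassis',0),('stand_seat',.03)):
    print(k,[(round(d['conf'],2),np.round(atz(im,d['xy'],z),4)[:2].tolist()) for d in r.search_frame(k,im)+r.spot_point(k,im)])
E
```

```text
mod (array([0.53304031, 0.24406483]), np.float64(-16.36700052467205), array([[ 1.2,  2. ],
       [-1.6, -1.4],
       [-0.9, -2.6],
       [ 1.1,  2. ],
       [ 0.1,  0.2],
       [ 0.1, -0.2]]))
stand (array([ 0.50747843, -0.26175084]), np.float64(-17.65982736626531), array([[ 0.4, -0.6],
       [-2.5,  2.7],
       [-0.1,  0.2],
       [ 4.1, -0.5],
       [-0.5,  0.7],
       [-0.7, -1.6],
       [-0.3, -0.7],
       [-0.5, -0.1]]))
dot [ 0.50806345 -0.26221439]
track [0.38186509 0.29122618]
module_hole [(0.84, [0.5396, 0.2376]), (0.78, [0.2939, 0.4852]), (0.77, [0.1607, 0.3204]), (0.74, [0.3864, 0.6627]), (0.96, [0.3887, 0.7187]), (0.95, [0.1568, 0.2574]), (0.62, [0.334, 0.531]), (0.56, [0.5923, 0.2251])]
lips_end [(0.93, [0.512, 0.2013]), (0.67, [0.4892, 0.2468]), (0.19, [0.5136, 0.2512])]
track_end [(0.8, [0.5381, 0.281]), (0.87, [0.3852, 0.2922])]
chassis [(0.78, [0.5127, 0.2122]), (0.9, [0.5229, 0.2428])]
stand_seat [(0.61, [0.5084, -0.2505]), (0.55, [0.5147, -0.2563])]
module_hole [(0.81, [0.1482, 0.3239]), (0.79, [0.5225, 0.2463]), (0.7, [0.4136, 0.0176]), (0.65, [0.3936, 0.6708]), (0.57, [0.2848, 0.4716]), (0.91, [0.5819, 0.2327]), (0.79, [0.3839, 0.7159]), (0.75, [0.335, 0.509])]
lips_end [(0.57, [0.5979, 0.2281]), (0.37, [0.5265, 0.2547])]
track_end [(0.61, [0.5837, 0.2413]), (0.62, [0.37, 0.3044])]
chassis [(0.84, [0.5844, 0.2279]), (0.62, [0.5294, 0.2457])]
stand_seat [(0.68, [0.5464, -0.259]), (0.78, [0.5196, -0.2584])]
```

```bash
cat >> h.py <<'E'
from scipy.spatial.transform import Rotation as Ro
def go(pos,yaw,cmd=None):
    s=r.state();R0=Ro.from_euler('xyz',s['eef_rot'],degrees=True);T=Ro.from_euler('xyz',[180,0,yaw],degrees=True)
    d=R0.inv().apply(np.array(pos)-s['tcp_pos'])/.15;w=np.degrees((R0.inv()*T).as_rotvec())/360
    print('shift',np.round(d,3),'turn',np.round(w,4),'ft',np.round(s['ft_force'],1),'t',s['clock'],'op',s['opening'])
E
python3 -m inch '[{"dx":-0.333,"dy":-0.1},{"dx":-0.666,"dy":-0.2},{"dx":-1,"dy":-0.3},{"dx":-1,"dy":-0.3}]'
python3 -m inch '[{"dx":-0.333,"dy":-0.13},{"dx":-0.666,"dy":-0.26},{"dx":-1,"dy":-0.4},{"dx":-1,"dy":-0.4}]'
python3 -c "
from h import *
go([.533,.244,.16],162.5)"
```

```text
shift [-2.487 -0.819  0.525] turn [-0.      0.     -0.0233] ft [0.3 0.6 0.2] t 2.1 op 0.0881460903894684invalid input
invalid input
```

```bash
python3 -m inch '[{"dx":-0.333,"dy":-0.1,"dz":0,"rx":0,"ry":0,"rz":0,"claw":1},{"dx":-0.666,"dy":-0.2,"dz":0,"rx":0,"ry":0,"rz":0,"claw":1},{"dx":-1,"dy":-0.3,"dz":0,"rx":0,"ry":0,"rz":0,"claw":1},{"dx":-1,"dy":-0.3,"dz":0,"rx":0,"ry":0,"rz":0,"claw":1}]'
python3 -m inch '[{"dx":-0.333,"dy":-0.13,"dz":0,"rx":0,"ry":0,"rz":0,"claw":1},{"dx":-0.666,"dy":-0.26,"dz":0,"rx":0,"ry":0,"rz":0,"claw":1},{"dx":-1,"dy":-0.4,"dz":0,"rx":0,"ry":0,"rz":0,"claw":1},{"dx":-1,"dy":-0.4,"dz":0,"rx":0,"ry":0,"rz":0,"claw":0.8}]'
python3 -c "
from h import *
go([.533,.244,.16],162.5)"
```

```text
clock: 2.5
tcp_pos: [0.3698, 0.4082, 0.2388]
eef_rot: [-180.0, 0.1, 153.8]
ft_force: [-0.6, 0.3, -0.0]
opening: 0.0884
finger_force: 0.0
clock: 2.9
tcp_pos: [0.4776, 0.289, 0.2388]
eef_rot: [-180.0, 0.1, 153.9]
ft_force: [0.4, -0.2, -0.1]
opening: 0.0818
finger_force: 0.0
shift [-0.463 -0.107  0.526] turn [-0.      0.0002 -0.0239] ft [ 0.4 -0.2 -0.1] t 2.9 op 0.0817767236458077
```

```bash
python3 -m inch '[{"dx":-0.25,"dy":-0.06,"dz":0,"rx":0,"ry":0,"rz":-0.012,"claw":0.75},{"dx":-0.485,"dy":-0.12,"dz":0.15,"rx":0,"ry":0,"rz":-0.0235,"claw":0.75},{"dx":-0.485,"dy":-0.12,"dz":0.35,"rx":0,"ry":0,"rz":-0.0235,"claw":0.75},{"dx":-0.485,"dy":-0.12,"dz":0.52,"rx":0,"ry":0,"rz":-0.0235,"claw":0.75},{"dx":-0.485,"dy":-0.12,"dz":0.52,"rx":0,"ry":0,"rz":-0.0235,"claw":0.75},{"dx":-0.485,"dy":-0.12,"dz":0.52,"rx":0,"ry":0,"rz":-0.0235,"claw":0.75}]'
python3 - <<'E'
from h import *
go([.533,.244,.034],162.5)
a=r.get_image('top');b=r.get_image('scene')
A=cv2.resize(a['pixels'][112:247,200:310],None,fx=3.6,fy=3.6,interpolation=2)
B=cv2.resize(b['pixels'][140:290,250:390],None,fx=2.8,fy=2.8,interpolation=2)
o=np.zeros((490,790,3),np.uint8);o[:A.shape[0],:A.shape[1]]=A;o[:B.shape[0],398:398+B.shape[1]]=B[:,:392]
cv2.imwrite('pics/c2.png',o[:,:,::-1])
E
```

```text
clock: 3.5
tcp_pos: [0.5321, 0.2448, 0.1609]
eef_rot: [-180.0, -0.1, 162.6]
ft_force: [0.4, 0.4, -0.0]
opening: 0.0661
finger_force: 0.0
shift [-0.008 -0.003  0.846] turn [-0.     -0.0002  0.0003] ft [ 0.4  0.4 -0. ] t 3.5 op 0.06608907036050853
```

View pics/c2.png

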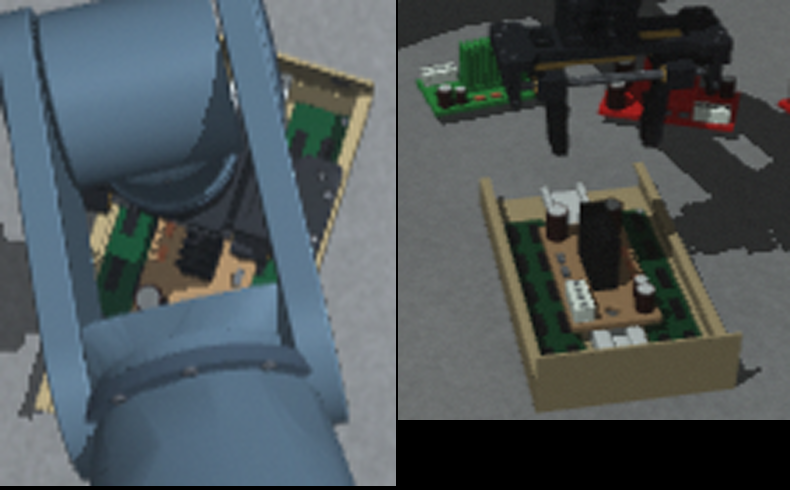

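```bash
python3 -m inch '[{"dx":-0.005,"dy":0,"dz":0.25,"rx":0,"ry":0,"rz":0,"claw":0.7},{"dx":-0.005,"dy":0,"dz":0.45,"rx":0,"ry":0,"rz":0,"claw":0.7},{"dx":-0.005,"dy":0,"dz":0.6,"rx":0,"ry":0,"rz":0,"claw":0.7},{"dx":-0.005,"dy":0,"dz":0.7,"rx":0,"ry":0,"rz":0,"claw":0.7},{"dx":-0.005,"dy":0,"dz":0.78,"rx":0,"ry":0,"rz":0,"claw":0.7},{"dx":-0.005,"dy":0,"dz":0.83,"rx":0,"ry":0,"rz":0,"claw":0.7},{"dx":-0.005,"dy":0,"dz":0.83,"rx":0,"ry":0,"rz":0,"claw":0.7}]'
python3 -m inch '[{"dx":0,"dy":0,"dz":0,"rx":0,"ry":0,"rz":0,"claw":0.45},{"dx":0,"dy":0,"dz":0,"rx":0,"ry":0,"rz":0,"claw":0.35},{"dx":0,"dy":0,"dz":0,"rx":0,"ry":0,"rz":0,"claw":0.3},{"dx":0,"dy":0,"dz":0,"rx":0,"ry":0,"rz":0,"claw":0.3}]'
```

```text
clock: 4.3
tcp_pos: [0.5334, 0.2438, 0.036]
eef_rot: [-180.0, -0.0, 162.6]
ft_force: [0.3, -0.9, -0.3]
opening: 0.0614
finger_force: 0.0
clock: 4.7
tcp_pos: [0.5338, 0.2438, 0.0368]
eef_rot: [180.0, 0.0, 162.6]
ft_force: [0.4, 0.1, -0.6]
opening: 0.0318
finger_force: 0.0
```

```bash
python3 -m inch '[{"dx":0,"dy":0,"dz":0,"rx":0,"ry":0,"rz":0,"claw":0.27},{"dx":0,"dy":0,"dz":0,"rx":0,"ry":0,"rz":0,"claw":0.2},{"dx":0,"dy":0,"dz":0,"rx":0,"ry":0,"rz":0,"claw":0.2},{"dx":0,"dy":0,"dz":0,"rx":0,"ry":0,"rz":0,"claw":0.2}]'
python3 -c "
from h import *
print(r.state()['moment']);e=.5242,.2471
c=np.array([.383,.2917])+.07*np.array([np.cos(np.radians(-17.5)),np.sin(np.radians(-17.5))]);print(c)
go([*c,.0365],162.5)"
```

```text
clock: 5.1
tcp_pos: [0.5337, 0.2439, 0.0366]
eef_rot: [180.0, 0.0, 162.6]
ft_force: [-0.6, 0.9, 3.3]
opening: 0.0238
finger_force: 30.0
[ 0.13199671  0.02738953 -0.06142111]
[0.44976019 0.27065059]
shift [0.587 0.003 0.   ] turn [0.0001 0.0001 0.0002] ft [-0.6  0.9  3.3] t 5.1 op 0.023764460256696866
```

```bash
python3 -m inch '[{"dx":0.03,"dy":0,"dz":0,"rx":0,"ry":0,"rz":0,"claw":0.2},{"dx":0.08,"dy":0,"dz":0,"rx":0,"ry":0,"rz":0,"claw":0.2},{"dx":0.14,"dy":0,"dz":0,"rx":0,"ry":0,"rz":0,"claw":0.2},{"dx":0.2,"dy":0,"dz":0,"rx":0,"ry":0,"rz":0,"claw":0.2},{"dx":0.25,"dy":0,"dz":0,"rx":0,"ry":0,"rz":0,"claw":0.2}]'
```

```text
clock: 5.6
tcp_pos: [0.4971, 0.2553, 0.0366]
eef_rot: [180.0, 0.1, 162.6]
ft_force: [7.1, -3.8, 7.1]
opening: 0.0238
finger_force: 30.0
```

```bash
python3 -m inch '[{"dx":0.06,"dy":0,"dz":0,"rx":0,"ry":0,"rz":0,"claw":0.2},{"dx":0.12,"dy":0,"dz":0,"rx":0,"ry":0,"rz":0,"claw":0.2},{"dx":0.18,"dy":0,"dz":0,"rx":0,"ry":0,"rz":0,"claw":0.2},{"dx":0.24,"dy":0,"dz":0,"rx":0,"ry":0,"rz":0,"claw":0.2},{"dx":0.3,"dy":0,"dz":0,"rx":0,"ry":0,"rz":0,"claw":0.2},{"dx":0.34,"dy":0,"dz":0,"rx":0,"ry":0,"rz":0,"claw":0.2},{"dx":0.34,"dy":0,"dz":0,"rx":0,"ry":0,"rz":0,"claw":0.2},{"dx":0.34,"dy":0,"dz":0,"rx":0,"ry":0,"rz":0,"claw":0.2}]'
python3 - <<'E'
from h import *
a=r.get_image('top');b=r.get_image('scene')
A=cv2.resize(a['pixels'][112:247,200:310],None,fx=3.6,fy=3.6,interpolation=2)
B=cv2.resize(b['pixels'][140:290,250:390],None,fx=2.8,fy=2.8,interpolation=2)
o=np.zeros((490,790,3),np.uint8);o[:A.shape[0],:A.shape[1]]=A;o[:B.shape[0],398:398+B.shape[1]]=B[:,:392]
cv2.imwrite('pics/c3.png',o[:,:,::-1])
E
```

```text
clock: 6.4
tcp_pos: [0.4478, 0.2708, 0.0365]
eef_rot: [180.0, -0.1, 162.6]
ft_force: [-0.1, 0.4, 9.7]
opening: 0.0239
finger_force: 30.0
```

View pics/c3.png

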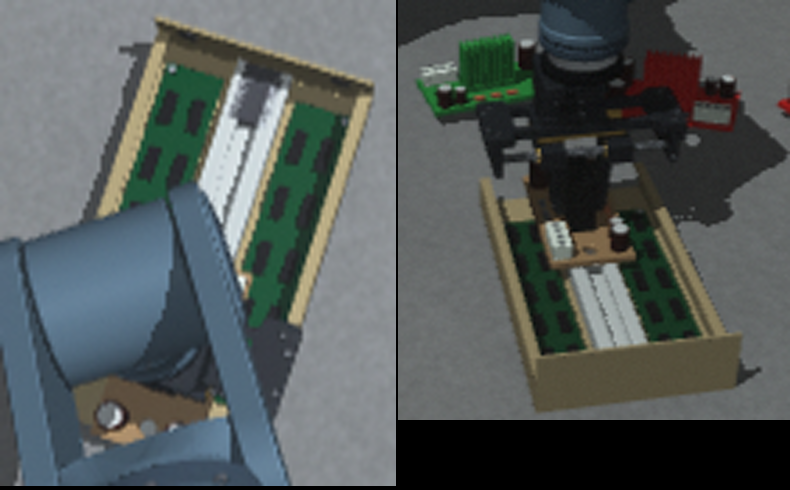

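The module has followed the fingers to the open end (plate at about (590,240) in the right-hand crop) and the track behind it is free. Next I lift it.

```bash
python3 -m inch '[{"dx":0,"dy":0,"dz":-0.03,"rx":0,"ry":0,"rz":0,"claw":0.2},{"dx":0,"dy":0,"dz":-0.07,"rx":0,"ry":0,"rz":0,"claw":0.2},{"dx":0,"dy":0,"dz":-0.12,"rx":0,"ry":0,"rz":0,"claw":0.2},{"dx":0,"dy":0,"dz":-0.12,"rx":0,"ry":0,"rz":0,"claw":0.2}]'
```

```text
clock: 6.9
tcp_pos: [0.4488, 0.2703, 0.0547]
eef_rot: [180.0, -0.0, 162.6]
ft_force: [-0.1, 0.3, -4.7]
opening: 0.0236
finger_force: 30.0
```

```bash
python3 -m inch '[{"dx":0,"dy":0,"dz":-0.08,"rx":0,"ry":0,"rz":0,"claw":0.2},{"dx":0,"dy":0,"dz":-0.2,"rx":0,"ry":0,"rz":0,"claw":0.2},{"dx":0,"dy":0,"dz":-0.34,"rx":0,"ry":0,"rz":0,"claw":0.2},{"dx":0,"dy":0,"dz":-0.48,"rx":0,"ry":0,"rz":0,"claw":0.2},{"dx":0,"dy":0,"dz":-0.6,"rx":0,"ry":0,"rz":0,"claw":0.2},{"dx":0,"dy":0,"dz":-0.68,"rx":0,"ry":0,"rz":0,"claw":0.2},{"dx":0,"dy":0,"dz":-0.68,"rx":0,"ry":0,"rz":0,"claw":0.2}]'
python3 -c "
from h import *
go([.5075,-.262,.155],162.4)"
```

```text
clock: 7.6
tcp_pos: [0.4501, 0.2706, 0.1583]
eef_rot: [179.9, 0.2, 162.6]
ft_force: [-0.7, 0.0, -5.2]
opening: 0.0238
finger_force: 30.0
shift [-1.429 -3.273  0.019] turn [0.0003 0.0005 0.0005] ft [-0.7  0.  -5.2] t 7.6 op 0.023755775618472377
```

```bash
python3 -m inch '[{"dx":-0.03,"dy":-0.07,"dz":0,"rx":0,"ry":0,"rz":0,"claw":0.2},{"dx":-0.08,"dy":-0.18,"dz":0,"rx":0,"ry":0,"rz":0,"claw":0.2},{"dx":-0.14,"dy":-0.32,"dz":0,"rx":0,"ry":0,"rz":0,"claw":0.2},{"dx":-0.2,"dy":-0.46,"dz":0,"rx":0,"ry":0,"rz":0,"claw":0.2},{"dx":-0.26,"dy":-0.6,"dz":0,"rx":0,"ry":0,"rz":0,"claw":0.2},{"dx":-0.32,"dy":-0.74,"dz":0,"rx":0,"ry":0,"rz":0,"claw":0.2},{"dx":-0.38,"dy":-0.88,"dz":0,"rx":0,"ry":0,"rz":0,"claw":0.2},{"dx":-0.43,"dy":-1,"dz":0,"rx":0,"ry":0,"rz":0,"claw":0.2}]'
python3 -m inch '[{"dx":-0.06,"dy":-0.14,"dz":0,"rx":0,"ry":0,"rz":0,"claw":0.2},{"dx":-0.12,"dy":-0.28,"dz":0,"rx":0,"ry":0,"rz":0,"claw":0.2},{"dx":-0.18,"dy":-0.42,"dz":0,"rx":0,"ry":0,"rz":0,"claw":0.2},{"dx":-0.24,"dy":-0.56,"dz":0,"rx":0,"ry":0,"rz":0,"claw":0.2},{"dx":-0.3,"dy":-0.7,"dz":0,"rx":0,"ry":0,"rz":0,"claw":0.2},{"dx":-0.36,"dy":-0.84,"dz":0,"rx":0,"ry":0,"rz":0,"claw":0.2},{"dx":-0.43,"dy":-1,"dz":0,"rx":0,"ry":0,"rz":0,"claw":0.2}]'
python3 -m inch '[{"dx":-0.06,"dy":-0.14,"dz":0,"rx":0,"ry":0,"rz":0,"claw":0.2},{"dx":-0.12,"dy":-0.28,"dz":0,"rx":0,"ry":0,"rz":0,"claw":0.2},{"dx":-0.18,"dy":-0.42,"dz":0,"rx":0,"ry":0,"rz":0,"claw":0.2},{"dx":-0.24,"dy":-0.56,"dz":0,"rx":0,"ry":0,"rz":0,"claw":0.2},{"dx":-0.3,"dy":-0.7,"dz":0,"rx":0,"ry":0,"rz":0,"claw":0.2},{"dx":-0.36,"dy":-0.84,"dz":0,"rx":0,"ry":0,"rz":0,"claw":0.2},{"dx":-0.43,"dy":-1,"dz":0,"rx":0,"ry":0,"rz":0,"claw":0.2},{"dx":-0.43,"dy":-1,"dz":0,"rx":0,"ry":0,"rz":0,"claw":0.2}]'
python3 -m inch '[{"dx":-0.05,"dy":-0.1,"dz":0.04,"rx":0,"ry":0,"rz":0,"claw":0.2},{"dx":-0.1,"dy":-0.19,"dz":0.1,"rx":0,"ry":0,"rz":0,"claw":0.2},{"dx":-0.14,"dy":-0.25,"dz":0.18,"rx":0,"ry":0,"rz":0,"claw":0.2},{"dx":-0.14,"dy":-0.273,"dz":0.24,"rx":0,"ry":0,"rz":0,"claw":0.2},{"dx":-0.14,"dy":-0.273,"dz":0.24,"rx":0,"ry":0,"rz":0,"claw":0.2},{"dx":-0.14,"dy":-0.273,"dz":0.24,"rx":0,"ry":0,"rz":0,"claw":0.2}]'
python3 - <<'E'
from h import *
go([.5075,-.262,.12],162.4)
a=r.get_image('top');b=r.get_image('scene');np.save('pa.npy',a,allow_pickle=True);np.save('pb.npy',b,allow_pickle=True)
A=cv2.resize(a['pixels'][140:240,395:485],None,fx=4.2,fy=4.2,interpolation=2)
B=cv2.resize(b['pixels'][200:345,70:170],None,fx=4,fy=4,interpolation=2)
o=np.zeros((600,790,3),np.uint8);o[:A.shape[0],:A.shape[1]]=A;o[:B.shape[0],385:385+B.shape[1]]=B
cv2.imwrite('pics/c4.png',o[:,:,::-1])
E
```

```text
clock: 8.4
tcp_pos: [0.4644, 0.1059, 0.1548]
eef_rot: [-179.9, -0.1, 162.5]
ft_force: [0.4, 0.3, -5.6]
opening: 0.0238
finger_force: 30.0
clock: 9.1
tcp_pos: [0.4808, -0.0557, 0.1547]
eef_rot: [180.0, -0.2, 162.6]
ft_force: [-0.1, -0.1, -4.8]
opening: 0.0235
finger_force: 30.0
clock: 9.9
tcp_pos: [0.4978, -0.2203, 0.155]
eef_rot: [-180.0, -0.1, 162.4]
ft_force: [-0.2, 0.3, -4.2]
opening: 0.0237
finger_force: 30.0
clock: 10.5
tcp_pos: [0.506, -0.2617, 0.1195]
eef_rot: [180.0, -0.1, 162.6]
ft_force: [-0.6, -0.6, -4.3]
opening: 0.0239
finger_force: 30.0
shift [-0.01   0.001 -0.003] turn [ 0.0001 -0.0003  0.0005] ft [-0.6 -0.6 -4.3] t 10.5 op 0.0239392998128498
```

View pics/c4.png

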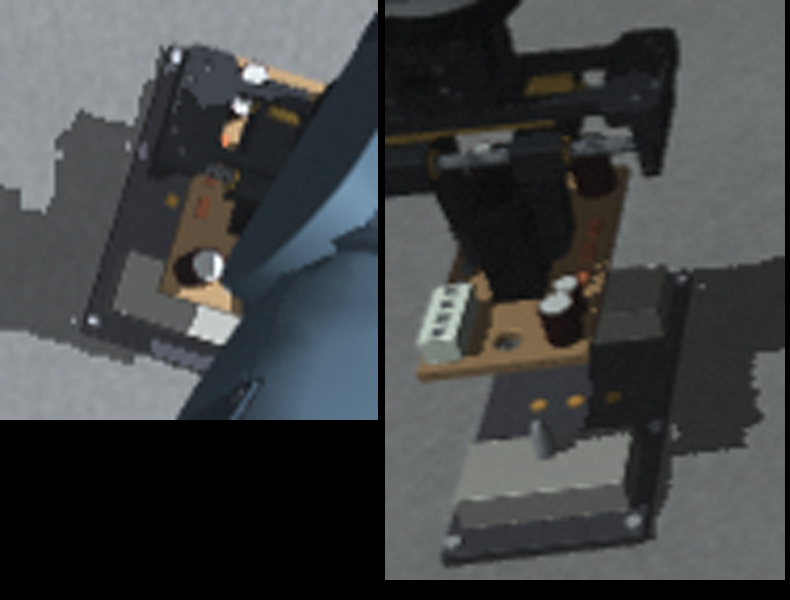

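```bash
python3 - <<'E'
import cv2,numpy as np
s=cv2.imread('pics/scene.png');import pickle
b=np.load('pb.npy',allow_pickle=True).item()['pixels'][:,:,::-1]
A=cv2.resize(s[258:348,78:158],None,fx=6,fy=6,interpolation=2)[:540]
B=cv2.resize(b[268:338,70:123],None,fx=6,fy=6,interpolation=2)
o=np.zeros((600,800,3),np.uint8);o[:A.shape[0],:A.shape[1]]=A;o[:B.shape[0],482:482+B.shape[1]]=B
cv2.imwrite('pics/c5.png',o)
E
```

```text
(no output)
```

View pics/c5.png

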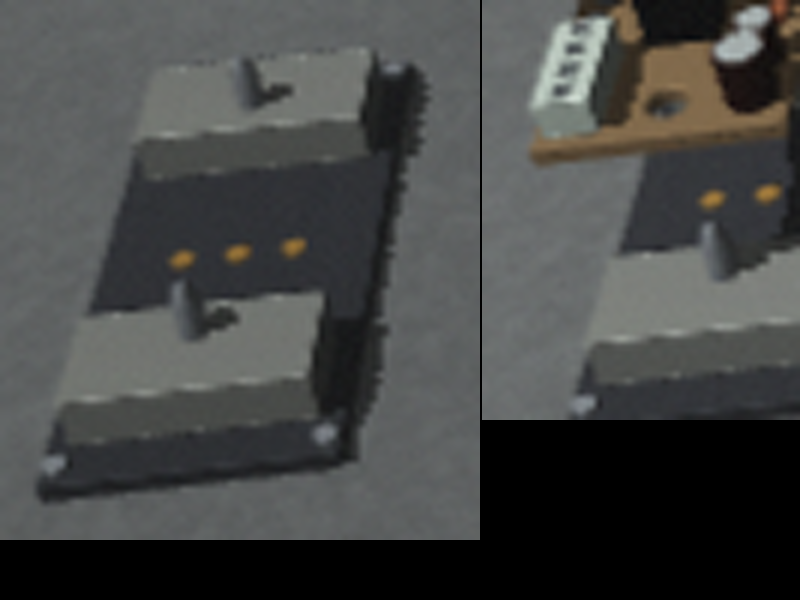

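```bash
python3 - <<'E'
from h import *
b=np.load('pb.npy',allow_pickle=True).item()
P=lambda u,v,z:atz(b,[u/6-.42+78,v/6-.42+258],z)[:2]
Q=lambda u,v,z:atz(b,[(u-482)/6-.42+70,v/6-.42+268],z)[:2]
L=[(.084,.042),(.084,-.042),(.044,-.042),(.044,.042),(-.044,.042),(-.044,-.042),(-.084,-.042),(-.084,.042)]
# in scene view: +x near (bottom), +y right
pad=[P(313,380,.03),P(60,405,.03),P(88,318,.03),P(325,292,.03),P(365,122,.03),P(135,140,.03),P(155,68,.03),P(375,50,.03)]
print('pads',rigid(L,pad))
n,f=P(178,281,.054),P(242,60,.054);n2,f2=P(192,331,.031),P(255,101,.031)
for a,c in((n,f),(n2,f2)): print('pins',a,c,(a+c)/2,np.linalg.norm(a-c),np.degrees(np.arctan2(*(a-c)[::-1])))
print('dots',P(238,252,.008))
h=Q(667,103,.108);s=r.state();print('hole',h,'tcp',s['tcp_pos'],s['eef_rot'])
y=np.radians(s['eef_rot'][2]+180);print('hole->centre',h-.058*np.array([np.cos(y),np.sin(y)]))
print('near pin now',Q(708,222,.054),Q(722,272,.031))
go([.5075,-.262,.12],162.4)
E
```

```text
pads (array([ 0.50936718, -0.25799139]), np.float64(-18.10803726152714), array([[-0.5, -0.2],
       [ 0.7, -1.4],
       [-0.8, -1.7],
       [ 0.4,  1.5],
       [-2.1, -0. ],
       [ 1.2,  0. ],
       [ 1.7,  0.5],
       [-0.6,  1.2]]))
pins [ 0.56116184 -0.2770935 ] [ 0.45536871 -0.24025062] [ 0.50826527 -0.25867206] 0.11202493251246208 -19.20087552189823
pins [ 0.56255204 -0.27792054] [ 0.45298367 -0.24011456] [ 0.50776786 -0.25901755] 0.11590737790260379 -19.03672193076838
dots [ 0.50613255 -0.25927768]
hole [ 0.5591882  -0.27740816] tcp [ 0.50668868 -0.26204195  0.12057099] [-1.79998486e+02  1.78235593e-02  1.62608017e+02]
hole->centre [ 0.50383983 -0.26007154]
near pin now [ 0.56163992 -0.2771552 ] [ 0.56302523 -0.27798357]
shift [-0.005  0.002  0.004] turn [-0.      0.      0.0006] ft [-0.1 -0.1 -4.4] t 10.6 op 0.02344841306374723
```

```bash
python3 -m inch '[{"dx":-0.01,"dy":0.005,"dz":0.04,"rx":0,"ry":0,"rz":0.001,"claw":0.2},{"dx":-0.02,"dy":0.01,"dz":0.1,"rx":0,"ry":0,"rz":0.002,"claw":0.2},{"dx":-0.02,"dy":0.01,"dz":0.17,"rx":0,"ry":0,"rz":0.002,"claw":0.2},{"dx":-0.02,"dy":0.01,"dz":0.23,"rx":0,"ry":0,"rz":0.002,"claw":0.2},{"dx":-0.02,"dy":0.01,"dz":0.28,"rx":0,"ry":0,"rz":0.002,"claw":0.2},{"dx":-0.02,"dy":0.01,"dz":0.28,"rx":0,"ry":0,"rz":0.002,"claw":0.2},{"dx":-0.02,"dy":0.01,"dz":0.28,"rx":0,"ry":0,"rz":0.002,"claw":0.2}]'
python3 - <<'E'
from h import *
b=r.get_image('scene');np.save('pb.npy',b,allow_pickle=True);a=r.get_image('top');np.save('pa.npy',a,allow_pickle=True)
A=cv2.resize(b['pixels'][250:338,68:133],None,fx=6.8,fy=6.8,interpolation=2)
B=cv2.resize(a['pixels'][150:230,415:460],None,fx=7,fy=7,interpolation=2)
o=np.zeros((600,800,3),np.uint8);o[:A.shape[0],:A.shape[1]]=A;o[:B.shape[0],445:445+B.shape[1]]=B
cv2.imwrite('pics/c6.png',o[:,:,::-1])
E
```

```text
clock: 11.3
tcp_pos: [0.5098, -0.2619, 0.0779]
eef_rot: [180.0, -0.0, 161.9]
ft_force: [0.6, 0.2, -5.0]
opening: 0.024
finger_force: 30.0
```

View pics/c6.png

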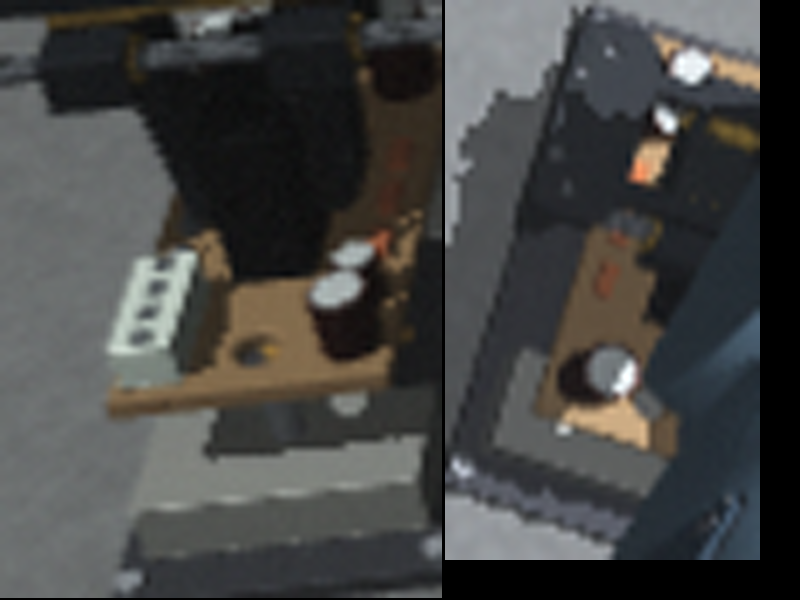

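```bash
python3 - <<'E'
from h import *
b=np.load('pb.npy',allow_pickle=True).item()
Q=lambda u,v,z:atz(b,[u/6.8-.43+68,v/6.8-.43+250],z)
q=lambda X:(proj(b,X)-[68,250]+.43)*6.8
h=Q(257,351,.0673);print('hole',h)
for e in((233,350),(282,350),(257,335),(257,367)):print(Q(*e,.0673)-h)
s=r.state();t=s['tcp_pos'];print(t,s['eef_rot'])
y=np.radians(s['eef_rot'][2]+180);u=np.array([np.cos(y),np.sin(y)]);v=np.array([-u[1],u[0]])
d=h[:2]-t[:2];print('hole rel tcp along,lat',d@u,d@v)
print('pin base col now',Q(287,440,.031))
for n,(x,yy) in dict(A=(.5618,-.2772),B=(.5628,-.278)).items():
  D=np.array([x,yy])-h[:2];print('pin-hole along,lat',D@u,D@v,q([x,yy,.054]),q([x,yy,.03]))
# plate corners near: left (107,403 top), 
c=Q(107,404,.0673);print('corner rel tcp',(c[:2]-t[:2])@u,(c[:2]-t[:2])@v)
c=Q(388,376,.0673);print('corner rel tcp',(c[:2]-t[:2])@u,(c[:2]-t[:2])@v)
a=np.load('pa.npy',allow_pickle=True).item()
print('top: stand corner bolts', )
c=atz(a,[(533-445)/7-.43+415,413/7-.43+150],.0673);print('top corner -x+y',(c[:2]-t[:2])@u,(c[:2]-t[:2])@v)
E
```

```text
hole [ 0.56476183 -0.27815498  0.0673    ]
[-0.00366002 -0.00639956  0.        ]
[0.00295108 0.0067719  0.        ]
[-0.00678006  0.00085252  0.        ]
[ 0.00669762 -0.00084216  0.        ]
[ 0.51021811 -0.26222184  0.07863487] [-1.79984153e+02  4.58424873e-02  1.61850400e+02]
hole rel tcp along,lat 0.0567931307811588 0.0018499112281032473
pin base col now [ 0.56706191 -0.27813138  0.031     ]
pin-hole along,lat -0.0031119443271551894 -1.51388627547414e-05 [269.71790035 374.47469401] [288.55094429 429.35982827]
pin-hole along,lat -0.0019124985691711942 -0.00046383683874108073 [267.39632648 377.60059182] [286.28571248 432.50210413]
corner rel tcp 0.07192065867855298 -0.037709030572976074
corner rel tcp 0.07286497075750932 0.042396791340066756
top: stand corner bolts
top corner -x+y -0.07679113858021187 0.039528958134408404
```

```bash
python3 -m inch '[{"dx":0.008,"dy":0,"dz":0,"rx":0,"ry":0,"rz":0,"claw":0.2},{"dx":0.008,"dy":0,"dz":0.02,"rx":0,"ry":0,"rz":0,"claw":0.2},{"dx":0.008,"dy":0,"dz":0.04,"rx":0,"ry":0,"rz":0,"claw":0.2},{"dx":0.008,"dy":0,"dz":0.06,"rx":0,"ry":0,"rz":0,"claw":0.2},{"dx":0.008,"dy":0,"dz":0.08,"rx":0,"ry":0,"rz":0,"claw":0.2},{"dx":0.008,"dy":0,"dz":0.09,"rx":0,"ry":0,"rz":0,"claw":0.2},{"dx":0.008,"dy":0,"dz":0.09,"rx":0,"ry":0,"rz":0,"claw":0.2}]'
python3 -c "
from h import *
s=r.state();print(s['ft_force'],s['moment'])"
```

```text
clock: 12.1
tcp_pos: [0.5085, -0.2614, 0.0643]
eef_rot: [180.0, -0.0, 161.9]
ft_force: [-0.4, -0.7, -4.4]
opening: 0.0238
finger_force: 30.0
[-0.43042685 -0.65320529 -4.3796793 ] [-0.03419296 -0.03426466  0.01747685]
```

Underside is now about 6 mm below the pin tops with only the weight on the wrist, so the pins are entering. I continue down.

```bash
python3 -m inch '[{"dx":0,"dy":0,"dz":0.015,"rx":0,"ry":0,"rz":0,"claw":0.2},{"dx":0,"dy":0,"dz":0.03,"rx":0,"ry":0,"rz":0,"claw":0.2},{"dx":0,"dy":0,"dz":0.04,"rx":0,"ry":0,"rz":0,"claw":0.2},{"dx":0,"dy":0,"dz":0.05,"rx":0,"ry":0,"rz":0,"claw":0.2},{"dx":0,"dy":0,"dz":0.05,"rx":0,"ry":0,"rz":0,"claw":0.2}]'
python3 -c "
from h import *
s=r.state();print(s['ft_force'],s['moment'])"
```

```text
clock: 12.6
tcp_pos: [0.5086, -0.2614, 0.0569]
eef_rot: [180.0, -0.0, 161.9]
ft_force: [0.2, 0.6, -5.0]
opening: 0.0239
finger_force: 30.0
[ 0.18264771  0.56439533 -4.97050284] [-0.00150501  0.0238955  -0.01668893]
```

```bash
python3 -m inch '[{"dx":0,"dy":0,"dz":0.015,"rx":0,"ry":0,"rz":0,"claw":0.2},{"dx":0,"dy":0,"dz":0.03,"rx":0,"ry":0,"rz":0,"claw":0.2},{"dx":0,"dy":0,"dz":0.042,"rx":0,"ry":0,"rz":0,"claw":0.2},{"dx":0,"dy":0,"dz":0.054,"rx":0,"ry":0,"rz":0,"claw":0.2},{"dx":0,"dy":0,"dz":0.06,"rx":0,"ry":0,"rz":0,"claw":0.2},{"dx":0,"dy":0,"dz":0.06,"rx":0,"ry":0,"rz":0,"claw":0.2}]'
```

```text
clock: 13.2
tcp_pos: [0.5087, -0.2615, 0.048]
eef_rot: [180.0, -0.0, 161.9]
ft_force: [0.6, 1.0, -4.2]
opening: 0.0236
finger_force: 30.0
```

```bash
python3 -m inch '[{"dx":0,"dy":0,"dz":0.005,"rx":0,"ry":0,"rz":0,"claw":0.2},{"dx":0,"dy":0,"dz":0.01,"rx":0,"ry":0,"rz":0,"claw":0.2},{"dx":0,"dy":0,"dz":0.013,"rx":0,"ry":0,"rz":0,"claw":0.2},{"dx":0,"dy":0,"dz":0.013,"rx":0,"ry":0,"rz":0,"claw":0.2}]'
```

```text
clock: 13.6
tcp_pos: [0.5088, -0.2616, 0.0466]
eef_rot: [-180.0, 0.0, 161.9]
ft_force: [-1.6, 0.7, -1.9]
opening: 0.0238
finger_force: 30.0
```

Contact is beginning (load down to 1.9 N), so it needs a hair more before I release.

```bash
python3 -m inch '[{"dx":0,"dy":0,"dz":0.004,"rx":0,"ry":0,"rz":0,"claw":0.2},{"dx":0,"dy":0,"dz":0.006,"rx":0,"ry":0,"rz":0,"claw":0.2},{"dx":0,"dy":0,"dz":0.006,"rx":0,"ry":0,"rz":0,"claw":0.2}]'
```

```text
clock: 13.9
tcp_pos: [0.5089, -0.2616, 0.0466]
eef_rot: [-180.0, 0.0, 161.9]
ft_force: [-5.0, 2.7, 7.3]
opening: 0.0239
finger_force: 30.0
```

```bash
python3 -m inch '[{"dx":0,"dy":0,"dz":0.004,"rx":0,"ry":0,"rz":0,"claw":0.35},{"dx":0,"dy":0,"dz":0.004,"rx":0,"ry":0,"rz":0,"claw":0.5},{"dx":0,"dy":0,"dz":0.004,"rx":0,"ry":0,"rz":0,"claw":0.65},{"dx":0,"dy":0,"dz":0,"rx":0,"ry":0,"rz":0,"claw":0.65},{"dx":0,"dy":0,"dz":0,"rx":0,"ry":0,"rz":0,"claw":0.65}]'
python3 -m inch '[{"dx":0,"dy":0,"dz":-0.1,"rx":0,"ry":0,"rz":0,"claw":0.65},{"dx":0,"dy":0,"dz":-0.3,"rx":0,"ry":0,"rz":0,"claw":0.65},{"dx":0,"dy":0,"dz":-0.6,"rx":0,"ry":0,"rz":0,"claw":0.65},{"dx":0,"dy":0,"dz":-0.9,"rx":0,"ry":0,"rz":0,"claw":0.65},{"dx":0,"dy":0,"dz":-1,"rx":0,"ry":0,"rz":0,"claw":0.65},{"dx":0,"dy":0,"dz":-1,"rx":0,"ry":0,"rz":0,"claw":0.65}]'
python3 - <<'E'
from h import *
b=r.get_image('scene');a=r.get_image('top')
A=cv2.resize(b['pixels'][230:338,68:168],None,fx=5,fy=5,interpolation=2)
B=cv2.resize(a['pixels'][150:230,415:470],None,fx=5,fy=5,interpolation=2)
o=np.zeros((600,790,3),np.uint8);o[:A.shape[0],:A.shape[1]]=A;o[:B.shape[0],505:505+B.shape[1]]=B
cv2.imwrite('pics/c7.png',o[:,:,::-1])
E
```

```text
clock: 14.4
tcp_pos: [0.5089, -0.2617, 0.0454]
eef_rot: [-180.0, 0.0, 161.9]
ft_force: [-0.5, -0.8, 0.2]
opening: 0.0572
finger_force: 0.0
clock: 15.0
tcp_pos: [0.5103, -0.2627, 0.1993]
eef_rot: [-179.9, 0.4, 161.9]
ft_force: [-0.8, -0.2, 0.4]
opening: 0.0575
finger_force: 0.0
```

View pics/c7.png

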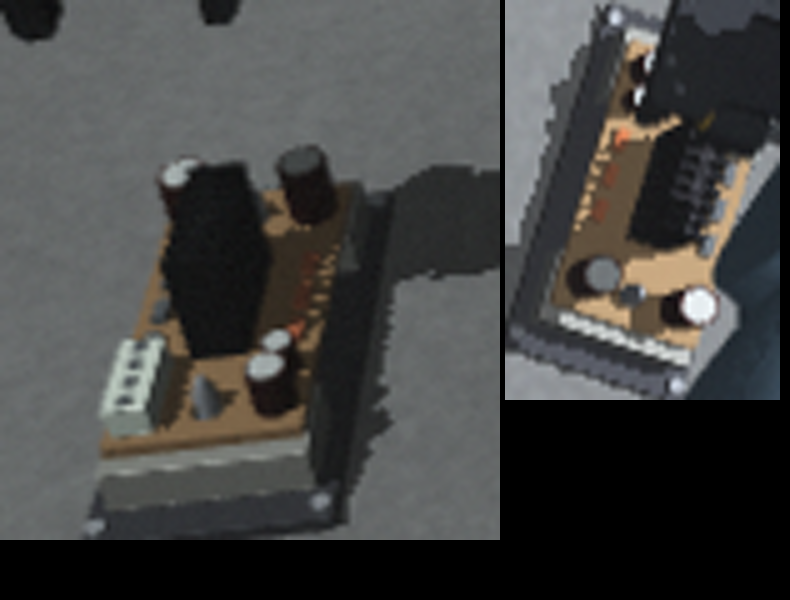

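The plate lies flat on the pads. The near pin stands up through its hole at about (205,398) in the left crop, and the far one shows at (632,295) in the top view. The gripper is clear.

```bash
python3 -c "
from plant import r
print(r.close_job())"
```

```text
the job is handed in; nothing more can be done
None
```

I slid the power module to the open end of its track, lifted it off, set it level on the test stand with both pins through its holes, released it and handed the job in at about 15 s; the hand-in gave no verdict.

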